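Swing the fence home and lock it

TASK

On the plywood jig board, swing the dark wooden fence round its pin by pushing its free end until it is pressed home against the set screw of the round steel stop: press it firmly but gently for a moment, do not ram it (over 20 N spoils the setting). Then turn the steel locking lever in behind the fence until its nose bites, so that the fence stays pinched tight between nose and stop once you let go. Leave the other tools and parts where they lie.

Things in the scene. Friction and masses are not known exactly. Their poses are not given: they have to be found in the camera images.
- board: fixed plywood jig board, 340 (its x) by 480 (its y) by 18 mm thick; origin under its centre on the bench, z up. Its top, 18 mm above the bench, carries the fence, the stop and the lever
- fence: loose dark waxed wooden bar (slippery), 330 x 40 x 24 mm high, 0.25 kg, flat. A fixed 12 mm pin passes through its hole (0.75 mm play; pin head 33 mm above the board). Origin: in the hole, underside; its x runs along the bar to the free end, 300 mm off; long faces 20 mm either side. Starts 0.2 to 0.5 rad anticlockwise (from above) of home, where its x is roughly the board's y. Stays where left
- pin (a point): axis of the fence's fixed pin, at the board's top surface
- stop: fixed round steel post, 24 mm diameter, 28 mm high, 235 mm from the pin; origin on its axis at the board's top. A brass set screw (10 mm thick, 14 mm above the board) sticks out of it along the board's -x by 3 to 23 mm, unmeasured: find it by feel. Its tip stops the fence's -y face. Over 20 N spoils its setting. A push of 9 to 13 N near the free end seats the fence
- pivot (a point): axis of the locking lever's fixed pivot, at the board's top surface, beyond the swing of the fence's free end (325 mm along the board's y from the pin and 45 mm towards the board's -x)
- lever (a joint): locking lever's angle, anticlockwise from above, 0 to 2.9 rad, starts at 0 to 0.5. Nose direction: 2.88 + value from the board's x. With the fence home the nose meets its back face at 1.75 to 2.5. Stiff: about 5 N at the post turns it; it stays where left and keeps up to 8 to 10 N at the nose. Pressure builds within 0.05 rad of contact: 5 to 6 N at the post beyond the friction is good
- nose (a point): axis of the round steel nose of the locking lever, 24 mm diameter, from 2 to 22 mm above the board's top; this point is 12 mm above the board, 45 mm from the pivot. It swings in behind the fence's free end and bears on the face opposite to the stop
- post (a point): top centre of the lever's handle, an upright round steel post of 16 mm diameter, 75 mm from the pivot, 210 degrees anticlockwise from the nose direction. Top 60 mm above the board's top; free for 40 mm down to the flat lever arm (19 mm above the board)
- square: loose try square lying on the board: steel blade 150 by 26 mm, wooden stock 65 mm long and 16 mm high; origin under the blade's centre; to be left alone
- offcut: loose offcut of light wood on the board, 60 by 45 by 22 mm; origin under its centre; to be left alone
- glue: glue bottle, 60 mm diameter, 160 mm high, standing on the bench; origin under its centre; to be left alone
- hammer: hammer lying on the bench; origin near its middle; to be left alone
- driver: screwdriver lying on the bench; origin near its middle; to be left alone
- screws: glass jar with steel cap, 70 mm diameter, 75 mm high; origin under its centre; to be left alone

How it is judged:
By the outcome, as a careful person would: the job done as asked, in the order asked, and still so for the second after the job is handed in, with the robot touching nothing.
It also fails if it takes over 72 s, if anything falls off the work surface, if the arm or the gripper's body presses on something with over 40 N, if the wrist force passes 120 N, or if a joint passes its speed limit or range.

ROBOT

A 6-joint arm with a two-finger parallel gripper is mounted at the origin on the work surface. World frame = base frame: x ahead of the robot, y to its left, z up, the work surface at z = 0. Lengths are in mm, angles in degrees, forces in N, time in s.
With the tool pointing down it reaches from about 225 to 725 mm from the base axis. Payload 3.1 kg.
Tool frame: the origin (TCP) lies at the very end of the fingers, on their centre line; the grasp point (between the pads) lies 19 mm behind it; z points along the fingers, y is the line along which they close (so a half turn about z gives the same grasp; the last joint's range is limited). The gripper opens to 85 mm and grips with 20 to 120 N. Pads are 22 mm wide; open, the fingers measure 114 mm over their backs; the gripper's body (76 mm by 85 mm) begins 54 mm behind the grasp point. The pads swing forward as they close: fully open they stand 13 mm farther back than shut.
Start: joints at [66.589, 2.75, 5.684, 92.934, 0, 82.678], TCP at [145.498, 504.428, 231.312] pointing down, gripper open.
Joint ranges: [-166.93, 166.93], [-56.73, 111.36], [-69.38, 81.34], [-121.58, 131.49], [-85.45, 84.26], [-180, 180]. Speed limits (degrees/s): [159.86, 159.86, 180, 180, 180, 180].

INTERFACE

Orientations are given as [roll, pitch, yaw] about the fixed x, y, z axes, in that order (R = Rz(yaw) Ry(pitch) Rx(roll)).
In Python, from workcell import robot gives the robot as it stands. The module is installed in compiled form; this text tells all that it offers.
- The arm moves only by the tool servo_tool, never from a script. Its arguments are lists of equal length, an entry for each row: "linear": the shift along the tool's x, y, z in cm, a list of three; "yaw": the turn about the tool's z in degrees. A call has 1 to 12 rows; each row shifts and turns the commanded pose from where the row before left it, along the tool's axes as they then stand; what a row does not reach is not made up. A row lasts 1/10 s, in which the tool goes at most 50 mm and 8.59 degrees, less where a joint would pass 70% of its speed; a pose out of reach is approached as far as the arm can. A call with a gripper value outside its range is refused whole. "claw" is the opening, from 0 (shut) to 1 (fully open), set as the call begins (left out, the last holds). The fingers move at their own pace and stop on an object; "force" is the grip in N (left out, the last holds). Time passes only in rows, so rows that do not move let the fingers close. It gives the time, the measured TCP pose, the force, the opening and the grip force at its end, in the units of the state.
- robot.observe(): the state, without advancing time (a new reading comes with each control period).
- robot.camera(name): name is "side" or "top"; returns a dict with "pixels" (384x512x3 uint8, red, green, blue), "depth" (384x512 float32, mm along the optical axis (not along the pixel's ray), 0 where there is no reading), "intrinsics" (3x3 intrinsics, pixels), "rvec" (rotation vector, rad) and "tvec" (3), from world to camera coordinates, as OpenCV has them. Camera axes: x right, y down, z forward; pixel columns grow to the right and rows downward; lengths in mm; the calibration is good to about 2 mm. A picture is of the moment at which its call begins.
- robot.finish_job(): hands the job in; it is judged then, once.
The state is a dict: "time": time; "joint_positions": joint angles; "joint_velocities": joint speeds; "tau": joint torques, N m; "tool_pos": TCP position; "tool_rot": TCP orientation; "contact_force": force on the tool from outside, world axes, zero at the start; "wrist_torque": the same for the moment, N m; "width": opening from 0.0 (shut) to 1.0 (fully open); "grip_force": force on a finger pad.
Only numpy, scipy, OpenCV 4.12 (cv2) and the standard library are available. Lean on these libraries where they do the work, as an engineer would, in place of code of your own. Each camera call takes 0.05 s, during which the arm holds its last target. There are 200 camera calls.

## Working session

There is one attempt and no reset: what is moved stays moved. The work goes in short steps, Python scripts to look and compute and a tool call to move; the robot and the scene stay as the last step left them, time stands still between calls to the robot, and variables do not carry over. Pictures are saved under pics/ and viewed, at most 13 in all, crops included, and the job is handed in when it is done.

Besides the shell and the picture viewer there is one more tool, called after "Request:" as a command line: name --pt "numbers of a row" for each row, then --argument value for the rest. servo_tool: Moves the arm, as the interface text tells. Its arguments: {"type":"object","properties":{"linear":{"type":"array"},"yaw":{"type":"array"},"claw":{"type":"number"},"force":{"type":"number"}},"required":["linear","yaw"]}

```bash
mkdir -p pics; cat > h.py <<'E'
import numpy as np, cv2
from workcell import robot
def snap(n):
    c=robot.camera(n); np.savez('pics/'+n+'.npz',**c); return c
def load(n): return dict(np.load('pics/'+n+'.npz'))
def ray(c,px,z):
    "pixels -> world points on plane z"
    R=cv2.Rodrigues(np.array(c['rvec'],float))[0]; t=np.array(c['tvec'],float).reshape(3)
    p=np.c_[np.atleast_2d(px),np.ones(len(np.atleast_2d(px)))]
    d=p@np.linalg.inv(c['intrinsics']).T@R; o=-R.T@t
    return o+d*((z-o[2])/d[:,2:3])
def proj(c,P):
    return cv2.projectPoints(np.atleast_2d(np.array(P,float)),np.array(c['rvec'],float),np.array(c['tvec'],float),c['intrinsics'],None)[0].reshape(-1,2)
E
python3 - <<'E'
from h import *
for n in('top','side'):
    c=snap(n); cv2.imwrite(f'pics/{n}0.png',cv2.resize(c['pixels'][:,:,::-1],(800,600)))
    R=cv2.Rodrigues(np.array(c['rvec'],float))[0]; print(n,-R.T@np.array(c['tvec']).reshape(3),c['intrinsics'])
s=robot.observe();print(s)
E
```

```text
top [ 442.9750688   -20.04988178 1093.38988469] [[369.50146307   0.         260.53066016]
 [  0.         369.50146307 193.35171944]
 [  0.           0.           1.        ]]
side [341.97824618 588.18707655 864.92415247] [[360.60000397   0.         258.47974151]
 [  0.         360.60000397 197.95895301]
 [  0.           0.           1.        ]]
{'time': 0.1, 'joint_positions': array([ 6.65866531e+01,  2.78943781e+00,  5.60096448e+00,  9.29341747e+01,
       -1.65055660e-03,  8.26780458e+01]), 'joint_velocities': array([ 0.01994997, -0.04326864,  0.27418321,  0.05199912,  0.06342767,
        0.06564295]), 'tau': array([ 3.29208742e-03, -3.39852655e+01,  3.20934927e+01,  1.57488295e-02,
        1.58167345e-04, -1.89952321e-08]), 'tool_pos': array([145.30924838, 503.91298637, 230.23034498]), 'tool_rot': array([-1.79878142e+02, -1.39937330e-02,  1.63908594e+02]), 'contact_force': array([-1.12162383,  0.47858221,  1.00599992]), 'wrist_torque': array([-0.03741933,  0.0564376 , -0.00121025]), 'grip_force': 0.0, 'width': 0.9978032612253481}
```

View pics/top0.png

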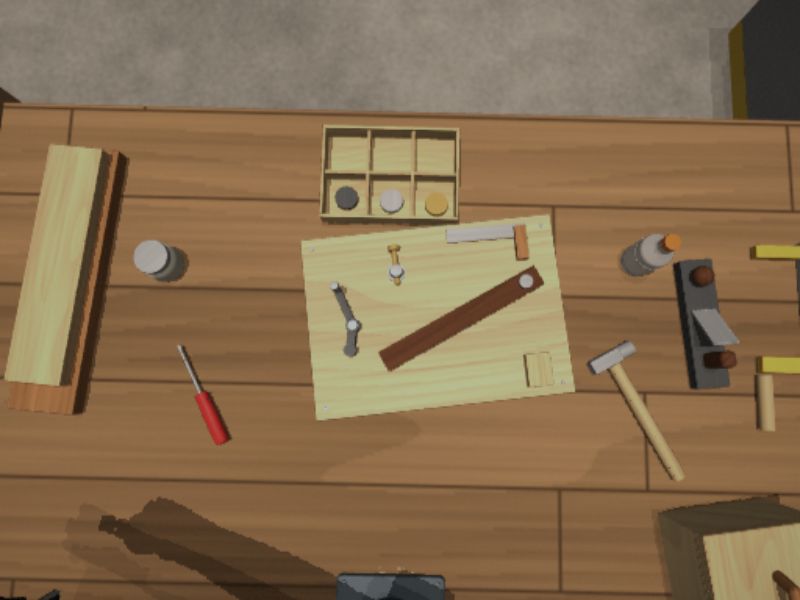

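View pics/side0.png

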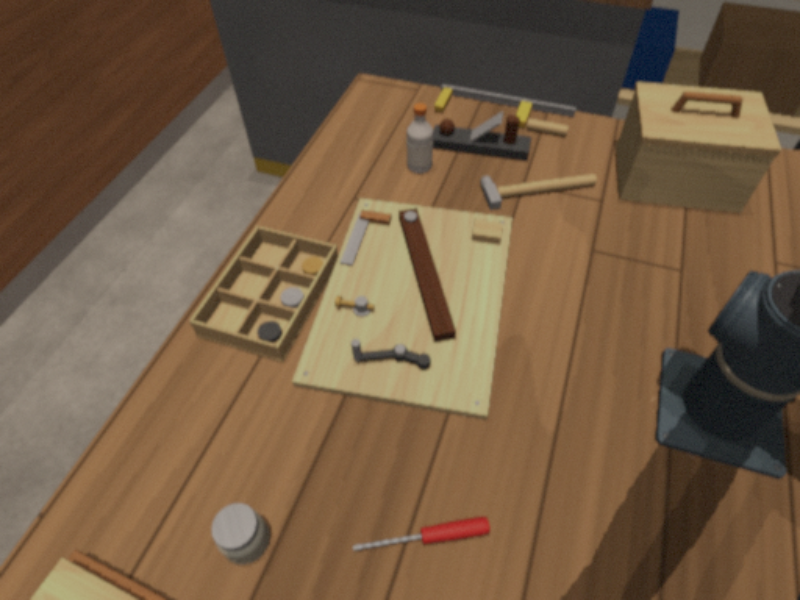

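The top view shows the board with +x up and +y to the left. In the 800-px picture the main points are pin (526,282), stop (396,271), pivot (352,325), post (335,286), nose (350,350) and fence free end (390,360). In the side view the post is at (356,345) and the nose at (425,361). Next I'll measure these.

```bash
python3 - <<'E'
from h import *
c=load('top'); im=c['pixels']; hsv=cv2.cvtColor(im,cv2.COLOR_RGB2HSV)
H,S,V=[hsv[:,:,i].astype(int) for i in range(3)]
x0,y0,x1,y1=190,135,372,272
# board
m=((H>15)&(H<35)&(S>40)&(V>140)).astype('uint8'); m[:130]=0;m[275:]=0;m[:,:185]=0;m[:,375:]=0
m=cv2.morphologyEx(m,cv2.MORPH_OPEN,np.ones((3,3)))
cn=cv2.findContours(m,0,2)[0]; b=max(cn,key=cv2.contourArea); r=cv2.minAreaRect(ray(c,b.reshape(-1,2),18)[:,:2].astype('float32'));print('board',r)
# fence
m=((V<110)&(S>90)).astype('uint8'); m[:y0]=0;m[y1:]=0;m[:,:x0]=0;m[:,x1:]=0
m=cv2.morphologyEx(m,cv2.MORPH_CLOSE,np.ones((3,3)))
cn=cv2.findContours(m,0,2)[0]; b=max(cn,key=cv2.contourArea); r=cv2.minAreaRect(ray(c,b.reshape(-1,2),42)[:,:2].astype('float32'));print('fence',r,cv2.boxPoints(r))
# grey blobs
m=((S<60)&(V>40)).astype('uint8'); m[:y0]=0;m[y1:]=0;m[:,:x0]=0;m[:,x1:]=0
n,l,st,ce=cv2.connectedComponentsWithStats(m)
for i in range(1,n):
    if st[i,4]>8: print(st[i],ce[i],ray(c,ce[i],46)[0].round(1))
cv2.imwrite('pics/crop1.png',cv2.resize(im[150:240,195:295,::-1],None,fx=6,fy=6,interpolation=cv2.INTER_CUBIC))
E
```

```text
board ((566.1697998046875, -72.90740966796875), (342.35845947265625, 480.9044189453125), 7.568826675415039)
fence ((557.25048828125, -120.08967590332031), (40.41469955444336, 328.23388671875), 30.591049194335938) [[ 456.3353     10.902069]
 [ 623.37585  -271.64874 ]
 [ 658.16565  -251.08142 ]
 [ 491.12512    31.46939 ]]
[285 142  51  13 403] [307.49379653 148.55334988] [ 717.3 -153.3   46. ]
[344 142   4   4   9] [345.77777778 143.44444444] [ 735.2 -264.8   46. ]
[198 158   3   3   9] [199. 159.] [679.  160.6  46. ]
[248 169  12  11  97] [253.10309278 173.51546392] [639.9   3.   46. ]
[332 176   9   9  65] [336.15384615 179.69230769] [ 627.4 -236.2   46. ]
[211 180  19  48 279] [221.68458781 204.90681004] [547.1  90.1  46. ]
[266 243  56   9 107] [293.11214953 246.76635514] [ 433.7 -114.5   46. ]
[207 260   3   4  10] [208.  261.2] [388.5 122.5  46. ]
```

View pics/crop1.png

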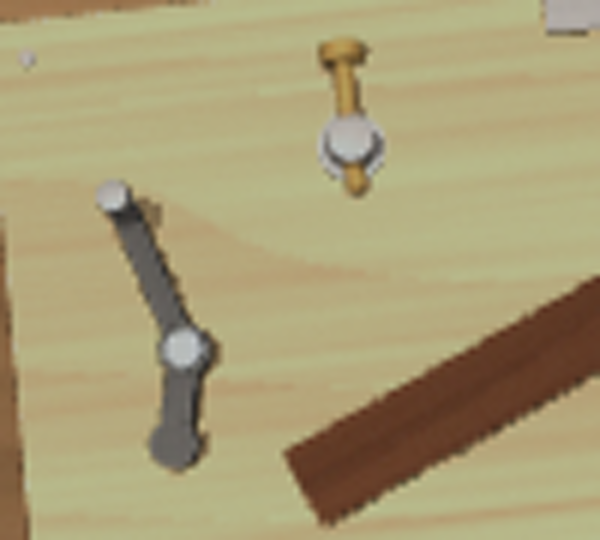

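```bash
python3 - <<'E'
from h import *
c=load('top')
g=lambda u,v,z: ray(c,[u/6+195-.4,v/6+150-.4],z)[0]
pin=ray(c,[336.15,179.7],51)[0]; stop=g(351,138,46); post=g(113,196,78); nose=g(177,447,40); tip=g(357,195,34)
for zz in (40,46,52):
    pv=g(184,347,zz); d=pv-pin; th=np.arctan2(d[1],d[0])-np.arctan2(325,-45); print('pivot',zz,pv,np.hypot(*d[:2]),'expect',np.hypot(45,325),'boardyaw',np.degrees(th),'post r',np.hypot(*(post-pv)[:2]),'nose r',np.hypot(*(nose-pv)[:2]))
    dn=nose-pv; dp=post-pv
    a=np.arctan2(dn[1],dn[0])-th-2.88; b=np.arctan2(dp[1],dp[0])-np.radians(210)-th-2.88; print('val',a%6.283,b%6.283)
    R=np.array([[np.cos(th),np.sin(th)],[-np.sin(th),np.cos(th)]])
    for n,q in dict(stop=stop,tip=tip,post=post,nose=nose).items(): print(n,q.round(1),'board rel pin',(R@(q-pin)[:2]).round(1))
print('pin',pin)
# four corners fasteners
for z in(18,):
  q=ray(c,[[199,159],[208,261.2],[345.8,143.4]],z); print(q)
E
```

```text
pivot 40 [540.66308607  80.22155404  40.        ] 326.8806642470175 expect 328.10059433045836 boardyaw 7.343551337772003 post r 73.2266832599939 nose r 47.652936247205396
val 0.09898454244809374 0.05837830354905815
stop [642.6   3.   46. ] board rel pin [ 46.4 234.2]
tip [ 6.169e+02 -3.000e-01  3.400e+01] board rel pin [ 20.5 234.2]
post [606.6 112.   78. ] board rel pin [ 24.7 346.9]
nose [493.   81.9  40. ] board rel pin [-91.9 331.5]
pivot 46 [540.10666522  79.6504183   46.        ] 326.47643888938956 expect 328.10059433045836 boardyaw 7.464098799408096 post r 73.97629570385851 nose r 47.12020409624023
val 0.08436003399441638 0.05996741725258392
stop [642.6   3.   46. ] board rel pin [ 46.9 234.1]
tip [ 6.169e+02 -3.000e-01  3.400e+01] board rel pin [ 21.  234.1]
post [606.6 112.   78. ] board rel pin [ 25.4 346.8]
nose [493.   81.9  40. ] board rel pin [-91.2 331.7]
pivot 52 [539.55024436  79.07928255  52.        ] 326.0736622937232 expect 328.10059433045836 boardyaw 7.584944605229322 post r 74.72689683967718 nose r 46.59502694043939
val 0.06944603208084121 0.06147718176963668
stop [642.6   3.   46. ] board rel pin [ 47.4 234. ]
tip [ 6.169e+02 -3.000e-01  3.400e+01] board rel pin [ 21.5 234.1]
post [606.6 112.   78. ] board rel pin [ 26.1 346.8]
nose [493.   81.9  40. ] board rel pin [-90.5 331.9]
pin [ 626.51459659 -235.18371985   51.        ]
[[ 685.31422304  165.42022663   18.        ]
 [ 387.0428948   126.31263554   18.        ]
 [ 743.15060438 -271.37132186   18.        ]]
```

Request:
servo_tool --pt "-3.4 -3.4 0.5" --pt "-3.4 -3.4 0.5" --pt "-3.4 -3.4 0.5" --pt "-3.4 -3.4 0.5" --pt "-3.4 -3.4 0.5" --pt "-3.4 -3.4 0.5" --pt "-3.4 -3.4 0.5" --pt "-3.4 -3.4 0.5" --pt "-3.4 -3.4 0.5" --pt "-3.4 -3.4 0.5" --pt "-3.4 -3.4 0.5" --pt "-3.4 -3.4 0.5" --yaw '[0,0,0,0,0,0,0,0,0,0,0,0]' --claw 0

```text
time: 1.3
tool_pos: [424.8, -2.6, 170.8]
tool_rot: [180.0, -0.0, 163.9]
contact_force: [0.6, 1.3, 0.6]
width: 0.002
grip_force: 0.0
```

Request:
servo_tool --pt "0 0 0" --pt "0 0 0" --pt "0 0 0" --pt "0 0 0" --pt "0 0 0" --pt "0 0 0" --pt "0 0 0" --pt "0 0 0" --yaw '[-7.8,-7.8,-7.8,-7.8,-7.8,-7.8,0,0]'

```text
time: 2.1
tool_pos: [424.2, -0.6, 170.9]
tool_rot: [180.0, -0.0, -149.5]
contact_force: [-0.3, 0.0, 0.3]
width: -0.001
grip_force: 0.0
```

Request:
servo_tool --pt "0.1 -4.0 0" --pt "0 0 3.5" --pt "0 0 3.5" --pt "0 0 3.5" --pt "0 0 2.2" --pt "0 0 1.0" --pt "0 0 0.5" --pt "0 0 0" --pt "0 0 0" --yaw '[0,0,0,0,0,0,0,0,0]'

```text
time: 3.0
tool_pos: [445.3, -35.8, 30.8]
tool_rot: [-179.9, 0.1, -149.3]
contact_force: [-0.2, -0.8, 0.3]
width: 0.001
grip_force: 0.0
```

```bash
cat > plan.py <<'E'
import numpy as np
def rows(p,way):
    "p=[x,y,yaw]; way list of same -> tool rows cm, deg"
    L=[];Y=[];p=np.array(p,float)
    for w in way:
        a=np.radians(p[2]); d=np.array(w[:2])-p[:2]
        lx=round((d@[np.cos(a),np.sin(a)])/10,2); ly=round((d@[np.sin(a),-np.cos(a)])/10,2); t=round(p[2]-w[2],1)
        L.append([lx,ly,0]);Y.append(t)
        p[:2]+=10*(lx*np.array([np.cos(a),np.sin(a)])+ly*np.array([np.sin(a),-np.cos(a)])); p[2]-=t
    print(L);print(Y)
E
python3 - <<'E'
from h import *; from plan import rows
s=robot.observe();print(s['tool_pos'],s['tool_rot'],s['contact_force'])
pin=np.array([626.5,-235.2])
def pose(phi,off,r=265):
    a=np.radians(phi); return [*(pin+r*np.array([np.cos(a),np.sin(a)])+off*np.array([-np.sin(a),np.cos(a)])),phi+90]
p=[*s['tool_pos'][:2],s['tool_rot'][2]%360]
way=[pose(120.6,45)]+[pose(120.6,34)]+[pose(a,31) for a in np.arange(119,101,-1.2)]
rows(p,way); print(way[-1])
im=snap('side'); q=proj(im,[443,-36,28])[0].astype(int);print(q)
u,v=240,110
cv2.imwrite('pics/s1.png',cv2.resize(im['pixels'][120:260,180:340,::-1],None,fx=5,fy=5)[:600])
E
```

```text
[445.31000065 -35.83443849  30.80642139] [-1.79890474e+02  1.13028721e-01 -1.49308634e+02] [-0.18850726 -0.79252661  0.28971905]
[[np.float64(-0.95), np.float64(0.11), 0], [np.float64(-1.1), np.float64(0.01), 0], [np.float64(-1.04), np.float64(0.07), 0], [np.float64(-0.55), np.float64(0.06), 0], [np.float64(-0.56), np.float64(0.06), 0], [np.float64(-0.56), np.float64(0.06), 0], [np.float64(-0.55), np.float64(0.06), 0], [np.float64(-0.56), np.float64(0.06), 0], [np.float64(-0.55), np.float64(0.06), 0], [np.float64(-0.56), np.float64(0.06), 0], [np.float64(-0.55), np.float64(0.05), 0], [np.float64(-0.56), np.float64(0.06), 0], [np.float64(-0.56), np.float64(0.06), 0], [np.float64(-0.55), np.float64(0.06), 0], [np.float64(-0.56), np.float64(0.06), 0], [np.float64(-0.55), np.float64(0.06), 0], [np.float64(-0.56), np.float64(0.06), 0]]
[np.float64(0.1), np.float64(-0.0), np.float64(1.6), np.float64(1.2), np.float64(1.2), np.float64(1.2), np.float64(1.2), np.float64(1.2), np.float64(1.2), np.float64(1.2), np.float64(1.2), np.float64(1.2), np.float64(1.2), np.float64(1.2), np.float64(1.2), np.float64(1.2), np.float64(1.2)]
[np.float64(540.1990362164531), np.float64(17.26414329569841), np.float64(192.19999999999996)]
[300 202]
```

View pics/s1.png

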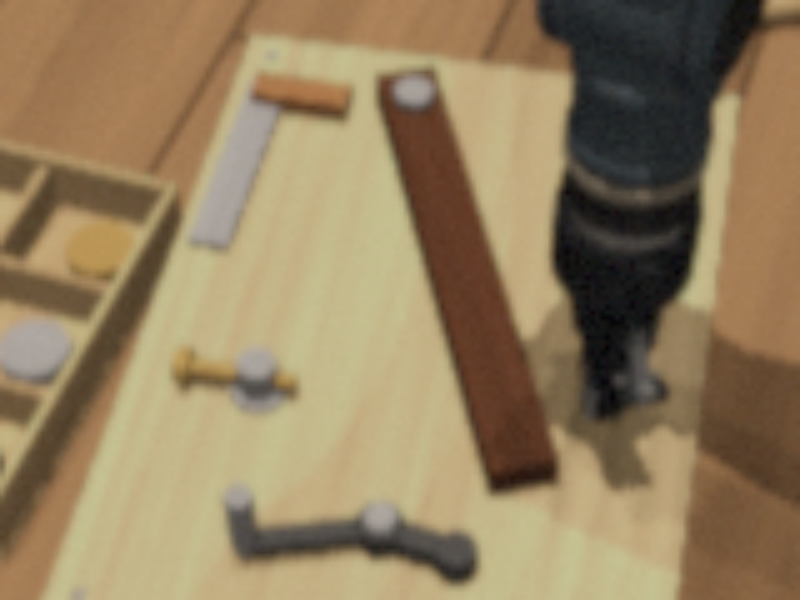

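The fingers at (620,400) are down beside the back of the fence, whose free end is at (522,475), and they clear the lever nose at (455,555). Starting the push.

Request:
servo_tool --pt "-0.95 0.1 0.1" --pt "-1.0 0 0.1" --pt "-0.6 0.05 0" --pt "-0.55 0.06 0" --pt "-0.55 0.06 0" --pt "-0.55 0.06 0" --pt "-0.55 0.06 0" --pt "-0.55 0.06 0" --pt "-0.55 0.06 0" --pt "-0.55 0.06 0" --pt "-0.55 0.06 0" --pt "-0.55 0.06 0" --yaw '[0,0,1.2,1.2,1.2,1.2,1.2,1.2,1.2,1.2,1.2,1.2]'

```text
time: 4.25
tool_pos: [508.2, 4.6, 27.3]
tool_rot: [180.0, -0.0, -161.4]
contact_force: [-0.9, 0.2, -0.2]
width: -0.003
grip_force: 0.3
```

```bash
python3 - <<'E'
from h import *
s=robot.observe();print(s['tool_pos'],s['tool_rot'],s['contact_force'])
pin=np.array([626.5,-235.2]);d=s['tool_pos'][:2]-pin;r=np.hypot(*d);print('TCP r',r,'phi fence if off31',np.degrees(np.arctan2(d[1],d[0])-np.arcsin(31/r)))
c=snap('side')
cv2.imwrite('pics/s2.png',cv2.resize(c['pixels'][120:260,180:340,::-1],None,fx=5,fy=5)[:600])
E
```

```text
[508.19287805   4.59186868  27.26221174] [ 1.79990223e+02 -2.87319537e-03 -1.61384329e+02] [-0.90284368  0.22027943 -0.2282595 ]
TCP r 267.3886971955674 phi fence if off31 109.60292259501381
```

View pics/s2.png

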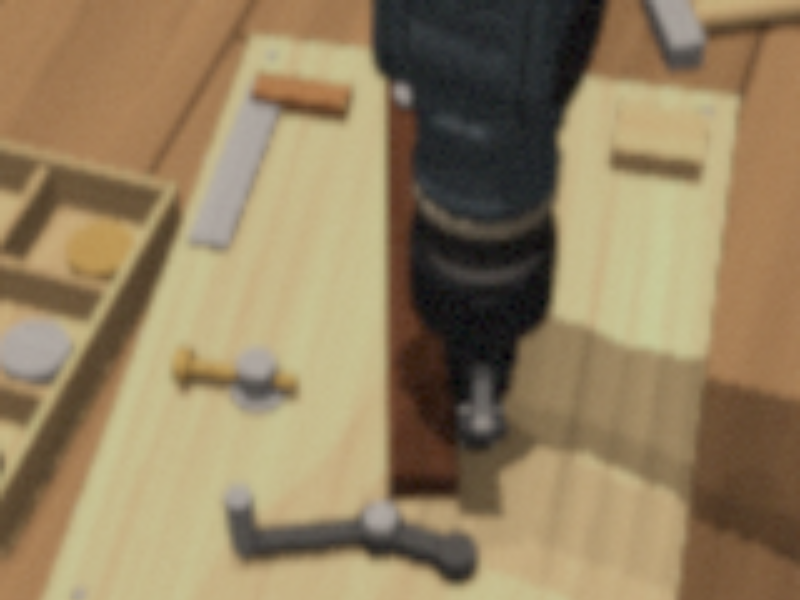

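The fence follows the finger: its front edge is at x≈390 in the crop and the screw tip is at (297,383). Continuing, slower near home.

Request:
servo_tool --pt "-0.55 0.06 0" --pt "-0.55 0.06 0" --pt "-0.55 0.06 0" --pt "-0.55 0.06 0" --pt "-0.4 0.04 0" --pt "-0.3 0.03 0" --pt "-0.2 0.02 0" --pt "-0.2 0.02 0" --pt "-0.2 0.02 0" --yaw '[1.2,1.2,1.2,1.2,0.9,0.7,0.5,0.5,0.5]'

```text
time: 5.2
tool_pos: [540.6, 17.2, 27.3]
tool_rot: [180.0, -0.0, -169.2]
contact_force: [-0.9, -0.0, 0.3]
width: -0.001
grip_force: 0.3
```

Request:
servo_tool --pt "-0.15 0.01 0" --pt "-0.1 0.01 0" --pt "-0.1 0.01 0" --pt "-0.1 0.01 0" --pt "0 0 0" --yaw '[0.4,0.3,0.3,0.3,0]'

```text
time: 5.7
tool_pos: [545.1, 18.3, 27.3]
tool_rot: [-180.0, 0.0, -170.5]
contact_force: [-0.7, -0.1, -0.5]
width: -0.002
grip_force: 0.1
```

Request:
servo_tool --pt "-0.1 0.01 0" --pt "-0.1 0.01 0" --pt "-0.1 0.01 0" --pt "-0.1 0.01 0" --pt "-0.1 0.01 0" --pt "-0.1 0.01 0" --pt "-0.1 0.01 0" --pt "-0.1 0.01 0" --pt "0 0 0" --yaw '[0.2,0.2,0.2,0.2,0.2,0.2,0.2,0.2,0]'

```text
time: 6.6
tool_pos: [553.0, 20.4, 27.3]
tool_rot: [-180.0, 0.0, -172.1]
contact_force: [-0.3, -0.5, 0.1]
width: 0.003
grip_force: 0.1
```

Request:
servo_tool --pt "-0.1 0.01 0" --pt "-0.1 0.01 0" --pt "-0.1 0.01 0" --pt "0 0 0" --yaw '[0.2,0.2,0.2,0]'

```text
time: 7.0
tool_pos: [555.9, 21.1, 27.3]
tool_rot: [-180.0, 0.0, -172.7]
contact_force: [-0.4, -0.2, 0.5]
width: 0.002
grip_force: 0.1
```

Request:
servo_tool --pt "-0.05 0 0" --pt "-0.05 0 0" --pt "-0.05 0 0" --pt "-0.05 0 0" --yaw '[0,0,0,0]'

```text
time: 7.4
tool_pos: [557.6, 21.3, 27.3]
tool_rot: [180.0, -0.0, -172.7]
contact_force: [-0.3, 0.3, 0.3]
width: -0.001
grip_force: 0.3
```

Request:
servo_tool --pt "-0.05 0 0" --pt "-0.05 0 0" --pt "-0.05 0 0" --yaw '[0,0,0]'

```text
time: 7.7
tool_pos: [559.1, 21.5, 27.3]
tool_rot: [180.0, -0.0, -172.7]
contact_force: [-1.3, 0.5, 0.5]
width: -0.004
grip_force: 0.3
```

Request:
servo_tool --pt "-0.05 0 0" --pt "-0.05 0 0" --pt "-0.05 0 0" --yaw '[0,0,0]'

```text
time: 8.0
tool_pos: [560.6, 21.7, 27.3]
tool_rot: [180.0, -0.0, -172.7]
contact_force: [-1.0, 0.5, -0.0]
width: -0.002
grip_force: 0.3
```

Request:
servo_tool --pt "-0.05 0 0" --pt "-0.05 0 0" --yaw '[0,0]'

```text
time: 8.2
tool_pos: [561.6, 21.8, 27.3]
tool_rot: [-180.0, -0.0, -172.7]
contact_force: [-0.8, 0.1, 1.3]
width: 0.002
grip_force: 0.3
```

Request:
servo_tool --pt "-0.05 0 0" --pt "-0.05 0 0" --pt "-0.05 0 0" --yaw '[0,0,0]'

```text
time: 8.5
tool_pos: [563.1, 22.0, 27.3]
tool_rot: [-180.0, -0.0, -172.7]
contact_force: [0.1, -0.1, 0.1]
width: 0.002
grip_force: 0.3
```

```bash
python3 - <<'E'
from h import *
s=robot.observe();print(s['tool_pos'],s['contact_force'])
c=snap('side')
cv2.imwrite('pics/s3.png',cv2.resize(c['pixels'][120:240,200:300,::-1],None,fx=5,fy=5,interpolation=cv2.INTER_CUBIC))
E
```

```text
[563.08839711  22.01718382  27.30794881] [ 0.06554199 -0.0555166   0.07302254]
```

View pics/s3.png

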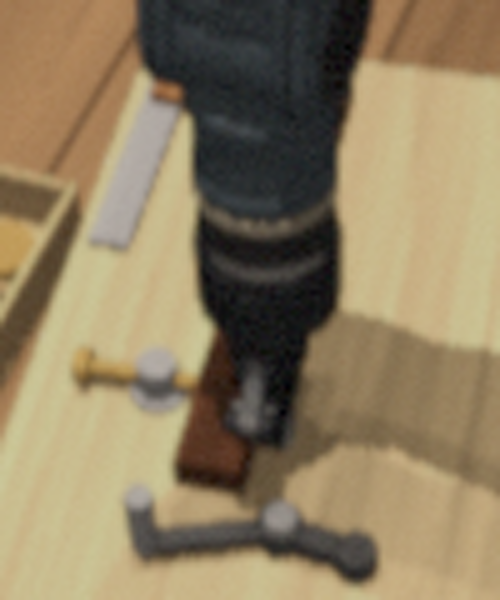

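The screw tip at (197,383) is just about at the fence's face. Creeping on.

Request:
servo_tool --pt "-0.05 0 0" --pt "-0.05 0 0" --yaw '[0,0]'

```text
time: 8.75
tool_pos: [564.1, 22.2, 27.3]
tool_rot: [180.0, -0.0, -172.7]
contact_force: [-1.1, 0.7, 0.7]
width: 0.001
grip_force: 0.5
```

Request:
servo_tool --pt "-0.05 0 0" --pt "-0.05 0 0" --yaw '[0,0]'

```text
time: 8.95
tool_pos: [564.3, 22.2, 27.2]
tool_rot: [-180.0, -0.1, -172.7]
contact_force: [-3.4, 0.3, 1.4]
width: -0.003
grip_force: 1.7
```

Request:
servo_tool --pt "-0.05 0 0" --pt "0 0 0" --yaw '[0,0]'

```text
time: 9.15
tool_pos: [564.4, 22.2, 27.0]
tool_rot: [-180.0, -0.1, -172.7]
contact_force: [-5.0, 0.7, 2.5]
width: 0.001
grip_force: 2.5
```

Request:
servo_tool --pt "-0.04 0 0" --pt "0 0 0" --yaw '[0,0]'

```text
time: 9.35
tool_pos: [564.5, 22.2, 26.9]
tool_rot: [-180.0, -0.2, -172.7]
contact_force: [-5.7, -0.3, 2.1]
width: 0.0
grip_force: 2.9
```

Request:
servo_tool --pt "-0.05 0 0" --pt "-0.03 0 0" --pt "0 0 0" --yaw '[0,0,0]'

```text
time: 9.65
tool_pos: [564.5, 22.2, 26.7]
tool_rot: [-180.0, -0.3, -172.7]
contact_force: [-6.8, 0.2, 2.9]
width: 0.002
grip_force: 3.5
```

Request:
servo_tool --pt "-0.03 0 0" --pt "0 0 0" --yaw '[0,0]'

```text
time: 9.85
tool_pos: [564.6, 22.2, 26.7]
tool_rot: [-180.0, -0.3, -172.7]
contact_force: [-7.7, -2.0, 3.6]
width: -0.0
grip_force: 3.8
```

Request:
servo_tool --pt "-0.05 0 0" --pt "-0.05 0 0" --pt "0 0 0" --yaw '[0,0,0]'

```text
time: 10.15
tool_pos: [564.6, 22.2, 26.4]
tool_rot: [-180.0, -0.4, -172.7]
contact_force: [-8.6, -1.2, 3.4]
width: 0.001
grip_force: 4.6
```

Request:
servo_tool --pt "-0.04 0 0" --pt "0 0 0" --pt "0 0 0" --yaw '[0,0,0]'

```text
time: 10.45
tool_pos: [564.7, 22.2, 26.3]
tool_rot: [-180.0, -0.5, -172.7]
contact_force: [-9.5, -1.8, 4.1]
width: -0.001
grip_force: 5.0
```

Request:
servo_tool --pt "-0.05 0 0" --pt "-0.04 0 0" --pt "0 0 0" --pt "0 0 0" --pt "0 0 0" --pt "0 0 0" --yaw '[0,0,0,0,0,0]'

```text
time: 11.05
tool_pos: [564.7, 22.2, 26.1]
tool_rot: [-180.0, -0.6, -172.7]
contact_force: [-11.6, -2.7, 5.4]
width: -0.0
grip_force: 5.7
```

Request:
servo_tool --pt "0 0 0" --pt "0 0 0" --pt "0 0 0" --pt "0 0 0" --pt "0 0 0" --pt "0 0 0" --yaw '[0,0,0,0,0,0]'

```text
time: 11.65
tool_pos: [564.7, 22.2, 26.1]
tool_rot: [-180.0, -0.6, -172.7]
contact_force: [-10.4, -1.5, 5.4]
width: 0.001
grip_force: 5.7
```

Request:
servo_tool --pt "0.1 0 0" --pt "0.1 0 0" --pt "0.2 0 0" --pt "0.5 0 0" --pt "1.0 0 0" --pt "0 0 -3" --pt "0 0 -4" --pt "0 0 -3.5" --pt "0 0 0" --yaw '[0,0,0,0,0,0,0,0,0]'

```text
time: 12.55
tool_pos: [555.1, 20.1, 140.0]
tool_rot: [-179.8, 0.8, -172.7]
contact_force: [-0.3, -0.4, 0.7]
width: 0.0
grip_force: 0.0
```

Request:
servo_tool --pt "-2.4 2.8 0" --pt "-2.4 2.8 0" --pt "-2.4 2.8 0" --pt "0 0 0" --pt "0 0 0" --pt "0 0 0" --pt "0 0 0" --yaw '[0,0,0,-6.4,-6.4,-6.4,0]' --claw 0.45

```text
time: 13.25
tool_pos: [611.3, 113.1, 132.2]
tool_rot: [-180.0, 0.0, -153.5]
contact_force: [0.0, -0.4, 0.2]
width: 0.448
grip_force: 0.0
```

```bash
python3 - <<'E'
from h import *; from plan import rows
s=robot.observe();print(s['tool_pos'],s['tool_rot'],s['contact_force'],s['width'])
rows([*s['tool_pos'][:2],s['tool_rot'][2]%360],[[606.8,112.5,206]])
c=snap('top')
cv2.imwrite('pics/t3.png',cv2.resize(c['pixels'][140:260,190:290,::-1],None,fx=5,fy=5,interpolation=cv2.INTER_CUBIC))
c=snap('side')
cv2.imwrite('pics/s4.png',cv2.resize(c['pixels'][120:260,180:340,::-1],None,fx=4,fy=4,interpolation=cv2.INTER_CUBIC))
E
```

```text
[611.33569983 113.08934268 132.15069527] [-1.79989591e+02  4.92738701e-02 -1.53478768e+02] [ 0.01337846 -0.43211414  0.20524472] 0.448352178122868
[[np.float64(0.43), np.float64(0.15), 0]]
[np.float64(0.5)]
```

View pics/s4.png

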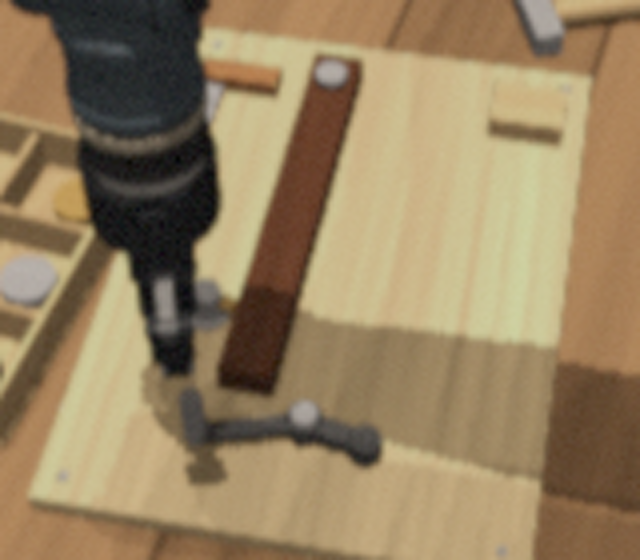

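The fence is resting against the screw tip at (228,303), and the open fingers hang above the post at (190,400). Lowering them astride it.

Request:
servo_tool --pt "0.43 0.15 0" --pt "0 0 2.5" --pt "0 0 1.5" --pt "0 0 1.0" --pt "0 0 1.0" --pt "0 0 0" --yaw '[0.5,0,0,0,0,0]'

```text
time: 13.95
tool_pos: [605.3, 112.2, 70.2]
tool_rot: [179.9, -0.2, -154.0]
contact_force: [-0.6, 0.1, -0.3]
width: 0.446
grip_force: 0.0
```

Request:
servo_tool --pt "0 0 1.0" --pt "0 0 1.0" --pt "0 0 0.7" --pt "0 0 0" --yaw '[0,0,0,0]'

```text
time: 14.35
tool_pos: [605.5, 112.2, 43.5]
tool_rot: [179.9, -0.2, -154.0]
contact_force: [-0.1, 0.1, 0.3]
width: 0.454
grip_force: 0.0
```

```bash
python3 - <<'E'
from h import *; from plan import rows
s=robot.observe();print(s['tool_pos'],s['tool_rot'],s['contact_force'],s['width'])
c=snap('side')
cv2.imwrite('pics/s5.png',cv2.resize(c['pixels'][160:260,190:300,::-1],None,fx=5,fy=5,interpolation=cv2.INTER_CUBIC))
# plan arc: trailing pad contact => TCP leads post by (gap/2-8)= 11 along tangent
pv=np.array([539.8,80.5]); g=11
def pose(f): a=np.radians(f); return [*(pv+75*np.array([np.cos(a),np.sin(a)])+g*np.array([-np.sin(a),np.cos(a)])),f+180]
p=[*s['tool_pos'][:2],s['tool_rot'][2]%360]
rows(p,[pose(26)]+[pose(f) for f in range(30,131,4)])
print(pose(130))
E
```

```text
[605.47389793 112.20421478  43.48637073] [ 1.79936616e+02 -1.60393420e-01 -1.53991266e+02] [-0.06563213  0.0877792   0.27106214] 0.45355390624574154
[[np.float64(-0.21), np.float64(1.13), 0], [np.float64(0.1), np.float64(0.52), 0], [np.float64(0.09), np.float64(0.52), 0], [np.float64(0.1), np.float64(0.52), 0], [np.float64(0.09), np.float64(0.52), 0], [np.float64(0.1), np.float64(0.52), 0], [np.float64(0.09), np.float64(0.52), 0], [np.float64(0.1), np.float64(0.52), 0], [np.float64(0.09), np.float64(0.52), 0], [np.float64(0.1), np.float64(0.52), 0], [np.float64(0.09), np.float64(0.52), 0], [np.float64(0.1), np.float64(0.52), 0], [np.float64(0.09), np.float64(0.52), 0], [np.float64(0.09), np.float64(0.52), 0], [np.float64(0.1), np.float64(0.53), 0], [np.float64(0.09), np.float64(0.52), 0], [np.float64(0.1), np.float64(0.52), 0], [np.float64(0.09), np.float64(0.52), 0], [np.float64(0.1), np.float64(0.52), 0], [np.float64(0.09), np.float64(0.52), 0], [np.float64(0.1), np.float64(0.52), 0], [np.float64(0.09), np.float64(0.52), 0], [np.float64(0.1), np.float64(0.52), 0], [np.float64(0.09), np.float64(0.52), 0], [np.float64(0.1), np.float64(0.52), 0], [np.float64(0.09), np.float64(0.52), 0], [np.float64(0.1), np.float64(0.52), 0]]
[np.float64(0.0), np.float64(-4.0), np.float64(-4.0), np.float64(-4.0), np.float64(-4.0), np.float64(-4.0), np.float64(-4.0), np.float64(-4.0), np.float64(-4.0), np.float64(-4.0), np.float64(-4.0), np.float64(-4.0), np.float64(-4.0), np.float64(-4.0), np.float64(-4.0), np.float64(-4.0), np.float64(-4.0), np.float64(-4.0), np.float64(-4.0), np.float64(-4.0), np.float64(-4.0), np.float64(-4.0), np.float64(-4.0), np.float64(-4.0), np.float64(-4.0), np.float64(-4.0), np.float64(-4.0)]
[np.float64(483.16444039920077), np.float64(130.88266952737143), 310]
```

View pics/s5.png

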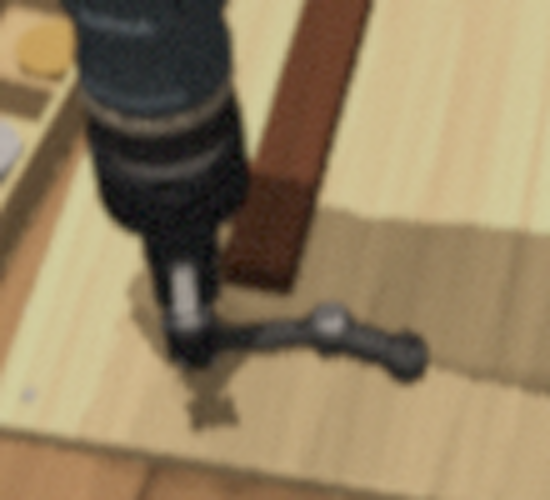

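The fingers at (190,325) straddle the post. Now turning the lever anticlockwise along its arc.

Request:
servo_tool --pt "-0.1 0.5 0" --pt "-0.1 0.6 0" --pt "0.1 0.5 0" --pt "0.1 0.52 0" --pt "0.1 0.52 0" --pt "0.1 0.52 0" --pt "0.1 0.52 0" --pt "0.1 0.52 0" --pt "0 0 0" --yaw '[0,0,-4,-4,-4,-4,-4,-4,0]'

```text
time: 15.3
tool_pos: [581.6, 145.0, 46.2]
tool_rot: [-179.9, 0.1, -129.9]
contact_force: [1.9, -1.0, -1.3]
width: 0.451
grip_force: 0.7
```

Request:
servo_tool --pt "0.09 0.52 0" --pt "0.1 0.52 0" --pt "0.09 0.52 0" --pt "0.1 0.52 0" --pt "0.09 0.52 0" --pt "0.1 0.52 0" --yaw '[-4,-4,-4,-4,-4,-4]'

```text
time: 15.9
tool_pos: [553.8, 155.8, 46.4]
tool_rot: [-179.7, 0.2, -105.9]
contact_force: [6.9, 0.7, -3.1]
width: 0.45
grip_force: 2.8
```

```bash
cat > arc.py <<'E'
from h import *; from plan import rows
import sys
s=robot.observe();p=[*s['tool_pos'][:2],s['tool_rot'][2]%360];print(p,s['tool_pos'][2],s['contact_force'],s['grip_force'])
pv=np.array([539.8,80.5]);d=np.array(p[:2])-pv;r=np.hypot(*d);f0=np.degrees(np.arctan2(d[1],d[0])-np.arctan(11/75));print('r',r,'want',np.hypot(75,11),'phi',f0)
a=np.radians(p[2]); F=s['contact_force'][:2]; print('F tool x,y',F@[np.cos(a),np.sin(a)],F@[np.sin(a),-np.cos(a)])
def pose(f): a=np.radians(f); return [*(pv+75*np.array([np.cos(a),np.sin(a)])+11*np.array([-np.sin(a),np.cos(a)])),f+180]
rows(p,[pose(f) for f in np.arange(round(f0)+4,float(sys.argv[1]),4)])
E
python3 arc.py 136
```

```text
[np.float64(553.751970238415), np.float64(155.7647796741037), np.float64(254.10782711854245)] 46.35491594732541 [ 6.89013783  0.65294786 -3.05815051] 2.7566593140363693
r 76.547008647791 want 75.8023746329889 phi 71.15429214576451
F tool x,y -2.5147028743709265 -6.447992684861957
[[np.float64(0.14), np.float64(0.5), 0], [np.float64(0.09), np.float64(0.52), 0], [np.float64(0.1), np.float64(0.52), 0], [np.float64(0.09), np.float64(0.52), 0], [np.float64(0.1), np.float64(0.52), 0], [np.float64(0.09), np.float64(0.52), 0], [np.float64(0.1), np.float64(0.52), 0], [np.float64(0.09), np.float64(0.52), 0], [np.float64(0.1), np.float64(0.52), 0], [np.float64(0.09), np.float64(0.52), 0], [np.float64(0.1), np.float64(0.52), 0], [np.float64(0.09), np.float64(0.52), 0], [np.float64(0.1), np.float64(0.52), 0], [np.float64(0.09), np.float64(0.52), 0], [np.float64(0.1), np.float64(0.53), 0], [np.float64(0.09), np.float64(0.52), 0]]
[np.float64(-0.9), np.float64(-4.0), np.float64(-4.0), np.float64(-4.0), np.float64(-4.0), np.float64(-4.0), np.float64(-4.0), np.float64(-4.0), np.float64(-4.0), np.float64(-4.0), np.float64(-4.0), np.float64(-4.0), np.float64(-4.0), np.float64(-4.0), np.float64(-4.0), np.float64(-4.0)]
```

Request:
servo_tool --pt "0.14 0.52 0" --pt "0.1 0.52 0" --pt "0.09 0.52 0" --pt "0.1 0.52 0" --pt "0.09 0.52 0" --pt "0.1 0.52 0" --pt "0.09 0.52 0" --pt "0.1 0.52 0" --pt "0.09 0.52 0" --pt "0.1 0.52 0" --pt "0 0 0" --yaw '[-2,-4,-4,-4,-4,-4,-4,-4,-4,-4,0]'

```text
time: 17.0
tool_pos: [500.6, 146.1, 46.4]
tool_rot: [-179.8, 0.1, -68.0]
contact_force: [1.2, 0.2, 0.9]
width: 0.448
grip_force: 0.7
```

```bash
python3 arc.py 140; python3 - <<'E'
from h import *
c=snap('side')
cv2.imwrite('pics/s6.png',cv2.resize(c['pixels'][160:280,190:310,::-1],None,fx=5,fy=5,interpolation=cv2.INTER_CUBIC))
E
```

```text
[np.float64(500.62593050655823), np.float64(146.14674834175736), np.float64(291.9969102680889)] 46.42266184939374 [1.16217341 0.20729703 0.90438563] 0.7402083836495876
r 76.44673497621088 want 75.8023746329889 phi 112.48234463710058
F tool x,y 0.2430930654022449 -1.155216368484411
[[np.float64(0.15), np.float64(0.45), 0], [np.float64(0.09), np.float64(0.52), 0], [np.float64(0.1), np.float64(0.52), 0], [np.float64(0.09), np.float64(0.52), 0], [np.float64(0.1), np.float64(0.52), 0], [np.float64(0.09), np.float64(0.52), 0]]
[np.float64(-4.0), np.float64(-4.0), np.float64(-4.0), np.float64(-4.0), np.float64(-4.0), np.float64(-4.0)]
```

View pics/s6.png

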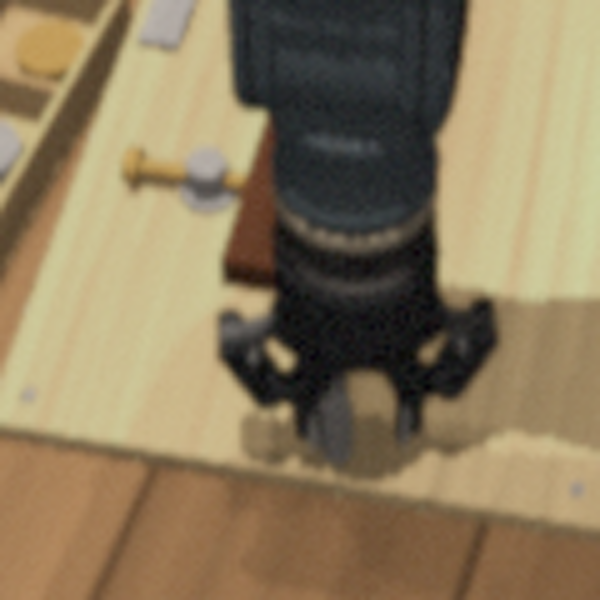

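The fence is still against the screw at (245,182), and the post at (335,425) is between the pads. Continuing, then slowing for the bite.

Request:
servo_tool --pt "0.14 0.47 0" --pt "0.1 0.52 0" --pt "0.09 0.52 0" --pt "0.1 0.52 0" --pt "0.09 0.52 0" --pt "0.05 0.26 0" --pt "0.05 0.26 0" --pt "0 0 0" --yaw '[-4,-4,-4,-4,-4,-2,-2,0]'

```text
time: 17.85
tool_pos: [478.1, 124.7, 46.2]
tool_rot: [-179.8, 0.0, -44.1]
contact_force: [0.6, 4.2, 1.8]
width: 0.451
grip_force: 1.8
```

```bash
python3 arc.py 140
```

```text
[np.float64(478.0924490933884), np.float64(124.71359070356083), np.float64(315.94677797956507)] 46.1745102186598 [0.59203353 4.20633892 1.79234377] 1.8429424613714218
r 75.91220877957682 want 75.8023746329889 phi 136.034430519075
F tool x,y -2.4992868490800975 -3.4347279438206755
[]
[]
```

Request:
servo_tool --pt "0.02 0.13 0" --pt "0.02 0.13 0" --pt "0.02 0.13 0" --pt "0.02 0.13 0" --pt "0.02 0.13 0" --yaw '[-1,-1,-1,-1,-1]'

```text
time: 18.35
tool_pos: [474.7, 119.4, 46.2]
tool_rot: [-179.8, 0.0, -39.0]
contact_force: [1.7, 4.4, 1.5]
width: 0.448
grip_force: 2.5
```

Request:
servo_tool --pt "0.02 0.13 0" --pt "0.02 0.13 0" --yaw '[-1,-1]'

```text
time: 18.55
tool_pos: [473.4, 117.1, 46.2]
tool_rot: [-179.8, 0.0, -37.0]
contact_force: [1.2, 4.2, 1.3]
width: 0.449
grip_force: 2.5
```

Request:
servo_tool --pt "0.02 0.13 0" --pt "0.02 0.13 0" --yaw '[-1,-1]'

```text
time: 18.75
tool_pos: [472.2, 114.8, 46.2]
tool_rot: [-179.8, 0.0, -35.0]
contact_force: [2.4, 4.3, 2.0]
width: 0.448
grip_force: 2.5
```

Request:
servo_tool --pt "0.01 0.08 0" --pt "0.01 0.08 0" --yaw '[-0.6,-0.6]'

```text
time: 18.95
tool_pos: [471.3, 113.2, 46.1]
tool_rot: [-179.8, 0.0, -33.8]
contact_force: [1.4, 5.0, 2.1]
width: 0.445
grip_force: 2.5
```

Request:
servo_tool --pt "0.01 0.08 0" --pt "0.01 0.08 0" --yaw '[-0.6,-0.6]'

```text
time: 19.15
tool_pos: [470.6, 111.7, 46.1]
tool_rot: [-179.8, 0.0, -32.6]
contact_force: [1.3, 5.0, 2.7]
width: 0.447
grip_force: 2.5
```

Request:
servo_tool --pt "0.01 0.08 0" --pt "0.01 0.08 0" --yaw '[-0.6,-0.6]'

```text
time: 19.35
tool_pos: [469.9, 110.2, 46.2]
tool_rot: [-179.8, -0.0, -31.4]
contact_force: [2.5, 4.6, 1.5]
width: 0.449
grip_force: 2.5
```

Request:
servo_tool --pt "0.01 0.08 0" --pt "0.01 0.08 0" --yaw '[-0.6,-0.6]'

```text
time: 19.55
tool_pos: [469.5, 109.0, 46.2]
tool_rot: [-179.8, -0.0, -30.2]
contact_force: [2.4, 6.1, 0.7]
width: 0.449
grip_force: 3.3
```

Request:
servo_tool --pt "0 0.06 0" --pt "0 0 0" --yaw '[-0.3,0]'

```text
time: 19.75
tool_pos: [469.4, 108.8, 46.1]
tool_rot: [-179.7, -0.0, -29.9]
contact_force: [3.1, 6.8, 1.6]
width: 0.452
grip_force: 3.4
```

Request:
servo_tool --pt "0 0.06 0" --pt "0 0 0" --yaw '[-0.3,0]'

```text
time: 19.95
tool_pos: [469.4, 108.5, 46.1]
tool_rot: [-179.7, -0.0, -29.6]
contact_force: [3.5, 7.3, -0.1]
width: 0.45
grip_force: 3.8
```

Request:
servo_tool --pt "0 0.06 0" --pt "0 0 0" --yaw '[-0.3,0]'

```text
time: 20.15
tool_pos: [469.4, 108.3, 46.2]
tool_rot: [-179.6, -0.0, -29.3]
contact_force: [3.2, 8.6, 0.1]
width: 0.45
grip_force: 4.3
```

Request:
servo_tool --pt "0 0.06 0" --pt "0 0 0" --yaw '[-0.2,0]'

```text
time: 20.35
tool_pos: [469.3, 108.1, 46.1]
tool_rot: [-179.6, -0.0, -29.1]
contact_force: [4.5, 8.0, -0.3]
width: 0.45
grip_force: 4.9
```

Request:
servo_tool --pt "0 0.05 0" --pt "0 0 0" --pt "0 0 0" --yaw '[0,0,0]'

```text
time: 20.65
tool_pos: [469.2, 108.0, 46.1]
tool_rot: [-179.5, -0.0, -29.1]
contact_force: [4.5, 8.9, -1.9]
width: 0.448
grip_force: 5.3
```

Request:
servo_tool --pt "0 0 0" --pt "0 0 0" --yaw '[0,0]'

```text
time: 20.85
tool_pos: [469.2, 108.0, 46.1]
tool_rot: [-179.5, -0.0, -29.1]
contact_force: [4.0, 9.9, -1.2]
width: 0.449
grip_force: 5.3
```

Request:
servo_tool --pt "0 -0.2 0" --pt "0 -0.3 0" --pt "0 -0.4 0" --pt "0 -0.5 0" --pt "0 0 0" --pt "0 0 -2" --pt "0 0 -4" --pt "0 0 -4.5" --pt "0 0 -4.5" --pt "0 0 0" --yaw '[0,0,0,0,0,0,0,0,0,0]'

```text
time: 21.85
tool_pos: [477.7, 117.4, 203.1]
tool_rot: [-179.6, -0.6, -29.1]
contact_force: [1.0, -0.1, 0.5]
width: 0.451
grip_force: 0.0
```

Request:
servo_tool --pt "4 0 0" --pt "4 0 0" --pt "4 0 0" --pt "4 0 0" --pt "0 0 0" --pt "0 0 0" --pt "0 0 0" --yaw '[0,0,0,0,0,0,0]'

```text
time: 22.55
tool_pos: [612.8, 39.8, 195.1]
tool_rot: [180.0, 0.1, -29.1]
contact_force: [0.0, -0.8, 0.6]
width: 0.451
grip_force: 0.0
```

```bash
python3 - <<'E'
from h import *
s=robot.observe();print(s['time'],s['tool_pos'],s['contact_force'])
c=snap('top')
cv2.imwrite('pics/t4.png',cv2.resize(c['pixels'][140:260,190:350,::-1],None,fx=5,fy=5,interpolation=cv2.INTER_CUBIC))
E
```

```text
22.55 [612.81242086  39.84446992 195.10772575] [ 0.01412029 -0.80235672  0.62994634]
```

View pics/t4.png

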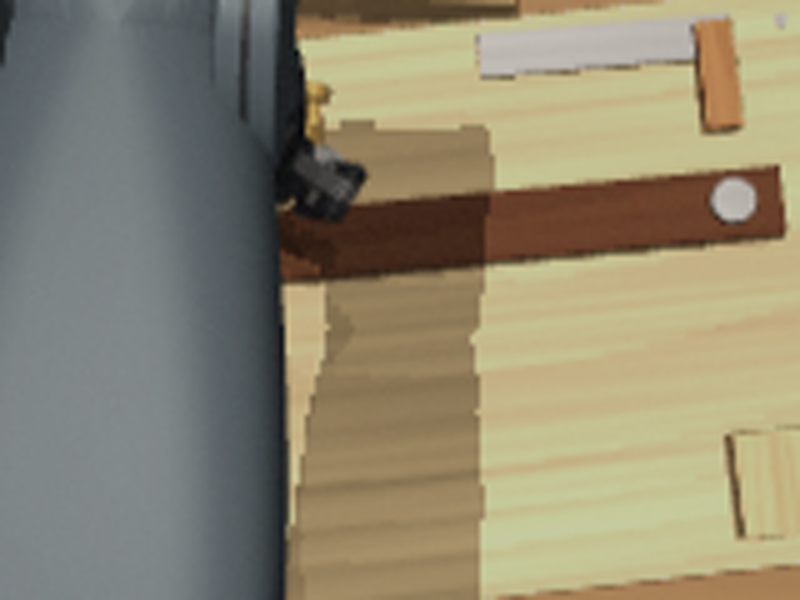

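The arm hides the nose in this view. The fence lies straight, with the pin at (733,200). Moving the arm clear for a last check.

Request:
servo_tool --pt "-3.8 -1.1 -1" --pt "-3.8 -1.1 -1" --pt "-3.8 -1.1 -1" --pt "-3.8 -1.1 0" --pt "-3.8 -1.1 0" --pt "-3.8 -1.1 0" --pt "-3.8 -1.1 0" --pt "-3.8 -1.1 0" --pt "-3.8 -1.1 0" --pt "-3.8 -1.1 0" --pt "-3.8 -1.1 0" --pt "0 0 0" --yaw '[0,0,0,0,0,0,0,0,0,0,0,0]'

```text
time: 23.8
tool_pos: [302.9, 350.9, 226.3]
tool_rot: [-179.9, 0.1, -28.6]
contact_force: [-0.2, -0.9, 0.3]
width: 0.443
grip_force: 0.0
```

```bash
python3 - <<'E'
from h import *
s=robot.observe();print(s['time'],s['tool_pos'],s['contact_force'])
c=snap('top')
cv2.imwrite('pics/t5.png',cv2.resize(c['pixels'][140:260,190:350,::-1],None,fx=5,fy=5,interpolation=cv2.INTER_CUBIC))
E
```

```text
23.8 [302.90884843 350.88734164 226.31794333] [-0.20224209 -0.91871873  0.32775192]
```

View pics/t5.png

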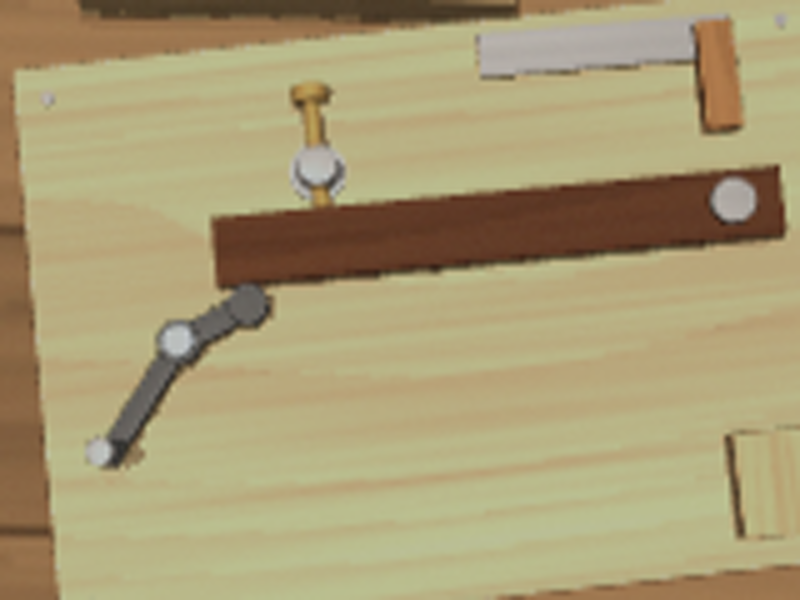

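The nose at (248,305) bears on the fence's back face near the free end. The screw tip at (321,203) touches the front face, and the square and the offcut have not moved. Handing in.

```bash
python3 -c "
from h import robot; print(robot.finish_job())"
```

```text
the job is handed in; nothing more can be done
None
```

I pressed the fence home against the set screw at about 11 N, turned the lever until its nose bit (about 10 N at the post), backed the arm clear and handed the job in at about 24 s; the last picture showed the fence still held, but no verdict came back.

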